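# Dry-fit the dowelled blank and hold it pressed for clamping

## Robot

A 7-joint arm with a two-finger parallel gripper is mounted at the origin on a cart in front of the work surface, level with it; the furniture and walls round the work are solid. World frame = base frame: x ahead of the robot, y to its left, z up, the work surface at z = 0. Lengths are in m, angles in rad, forces in N, time in s.
With the tool pointing down it reaches from about 0.4 to 0.875 m from the base axis. Payload 19.3 kg.
Tool frame: the origin (TCP) lies midway between the tips of the shut fingers; the grasp point (between the pads) lies 19 mm behind it; z points along the fingers, y is the line along which they close (so a half turn about z gives the same grasp; the last joint's range is limited). The gripper opens to 85 mm and grips with 20 to 120 N. Pads are 22 mm wide; open, the fingers measure 114 mm over their backs; the gripper's body (76 mm by 85 mm) begins 54 mm behind the grasp point. The pads swing forward as they close: fully open they stand 13 mm farther back than shut.
Start: joints at [1.238, 0.521, -0.036, 1.599, 0.021, 1.021, -0.113], TCP at [0.162, -0.604, 0.231] pointing down, gripper open.
Joint ranges: [-2.91, 2.91], [-0.3, 2.13], [-1.5, 1.42], [0.17, 2.43], [-1.26, 4.41], [0.16, 1.93], [-2.52, 2.52]. Speed limits (rad/s): [1.89, 1.89, 2.39, 2.39, 3.01, 3.01, 3.01].

## Interface

Orientations are given as [roll, pitch, yaw] about the fixed x, y, z axes, in that order (R = Rz(yaw) Ry(pitch) Rx(roll)).
In Python, from workcell import telemetry, grab_frame, calibration, bot, outline_of, landmark_of gives the robot as it stands. The module is installed in compiled form; this text tells all that it offers.
- The arm moves only by the shell command python3 -m inch 'ROWS' [FORCE]. ROWS is JSON, a list of rows, each a list of 7 numbers: the shift along the tool's x, y, z in m, then the turn, a rotation vector about the tool's x, y, z in rad, then the closure, from 0 (fully open) to 1 (shut). A call has 1 to 5 rows; each row shifts and turns the commanded pose from where the row before left it, along the tool's axes as they then stand; what a row does not reach is not made up. A row lasts 1/10 s, in which the tool goes at most 50 mm and 8.59 degrees, less where a joint would pass 70% of its speed; a pose out of reach is approached as far as the arm can. A call is refused whole if a number of a shift passes 0.05 or a number of a turn 0.15, either way. A call with a gripper value outside its range is refused whole. The fingers move at their own pace and stop on an object; FORCE is the grip in N (left out, the last holds). Time passes only in rows, so rows that do not move let the fingers close. It gives the time, the measured TCP pose, the force, the opening and the grip force at its end, in the units of the state.
- telemetry.observe(): the state, without advancing time (a new reading comes with each control period).
- grab_frame(name): name is "scene" or "top" or "wrist"; returns the picture (384x512x3 uint8, red, green, blue); there is no depth.
- calibration(name): a dict with "fovy" (degrees; the focal length in pixels is half the picture's height over the tangent of half this angle, whatever the lens; pixels are square), "cx", "cy" (the principal point, pixels), "pose" (4x4, takes a point from camera to world coordinates). Camera axes: x right, y down, z forward; pixel columns grow to the right and rows downward; lengths in m; the calibration is good to about 2 mm. A picture is of the moment at which its call begins: read the wrist's pose just before it. calibration takes no time and is no camera call; for the wrist camera it gives the pose at the moment of the call.
- bot.job_done(): hands the job in; it is judged then, once.
Trained networks look in the newest picture that a camera, given by its name, has taken for a name from the list of things; names that differ only in an ending like _2 or _b are one class to them, and where a whole thing is asked for, a point or a joint stands for the part that bears it (a point fixed in the world has none). Each returns a list of dicts, best first, with "score" (0 to 1); they miss things now and then, are a little off and sometimes report something else, mostly with a low value. They report only what shows in the picture. A call takes as long as a camera call. They do not tell look-alikes from the thing itself.
- outline_of(label, camera): "region" (384x512 bool, what is visible of it) and "rect" ([left, top, right, bottom] in pixels, round what is visible of it).
- landmark_of(label, camera): "xy" ([column, row] in pixels: a listed point, or the origin of a listed thing).
The state is a dict: "clock": time; "qpos": joint angles; "qd": joint speeds; "joint_efforts": joint torques, N m; "position": TCP position; "tool_rot": TCP orientation; "force": force on the tool from outside, world axes, zero at the start; "moment": the same for the moment, N m; "grip_width": finger opening in m; "finger_force": force on a finger pad.
Only numpy, scipy, OpenCV 4.12 (cv2) and the standard library are available. Lean on these libraries where they do the work, as an engineer would, in place of code of your own. Each camera call takes 0.05 s, during which the arm holds its last target. There are 200 camera calls.

## Task

Find the loose half-block whose timber and hole spacing match the dowelled half fixed in the jig, fit it over the two dowels until its face is fully home and flush on the fixed half, and keep pressing it down firmly, clearly harder than its own weight. Finish while still holding the pair pressed together like that, as if waiting for someone to set the clamp. Leave the other half-block, the glue bottle, the tape, the cork block and the spring clamp where they are.

Things in the scene. Friction and masses are not known exactly. Their poses are not given: they have to be found in the camera images.
- dark_half_mid (a point): Centre (half-way up) of the loose dark-wood half-block, 150 x 50 x 36 mm, about 0.2 kg, lying flat on the table. x along its length, y across, z up. Two vertical 14.5 mm through holes on its centre line, 45 mm either side of the centre along x (90 mm apart), mouths chamfered 1.5 mm; it fits either way round.
- light_half_mid (a point): Centre (half-way up) of the loose pale-wood half-block, same outside size (150 x 50 x 36 mm, x along the length, z up), but its two through holes are only 60 mm apart, so it does not fit the jig. Must stay where it is.
- seat (a point): Where the centre of a fully seated half-block comes to be: 18 mm above the top face of the fixed dark lower half (150 x 50 mm, top face 48 mm above the table). x along its length, z up. Two pale 12 mm dowels stand 28 mm out of that face, 45 mm either side of this point along x; their tips taper over the last 5 mm to 7 mm.
- spring_clamp: Bystander: orange and black spring clamp, 24 x 114 x 60 mm, lying on the table; origin at the centre of its underside.
- cork_block: Bystander: brown cork sanding block, 62 x 115 x 39 mm; origin at the centre of its underside.
- masking_tape: Bystander: roll of masking tape lying flat, 111 mm across, 25 mm high; origin at the centre of its underside.
- glue_bottle: Bystander: upright white glue bottle with a red nozzle, 60 mm across, 200 mm high; origin at the centre of its underside.
- jig: The rigid jig, screwed down: a 230 x 90 x 12 mm plywood plate carrying the fixed dark lower half and its dowels, with two end cleats that reach 30 mm above the table; the long sides of the fixed half are open. Origin on the table under its middle, axes as seat, which lies 66 mm above.
- dark_half: The whole dark half-block; origin at the centre of its underside, axes as its mid point.
Things that resemble listed ones, but are neither listed nor needed, are in the scene too. There is more than one size of the jig; the job needs the larger.

How it is judged:
On the way, in this order (a step that is already met when the one before it is completed fails the run):
1. the dark half-block is lifted clear of the table (height (world z) of dark_half_mid above 0.045 m), for 0.2 s.
2. the dark half-block sits fully home on both dowels (horizontal distance between dark_half_mid and seat below 0.004 m and z of dark_half_mid in the frame of seat between -0.003 and 0.0025 m and angle between the z axis of dark_half_mid and the z axis of seat, either way round below 0.035 rad and angle between the x axis of dark_half_mid and the x axis of seat, either way round below 0.06 rad), for 0.2 s.
At the end, for the whole second after the job is handed in: The dark half-block is within 2.5 mm of fully home, 4 mm of centre, level (0.035 rad), in line (0.06 rad, either way round) and at rest, and the robot touches it and presses it on the jig with over 5 N in all (own weight about 2 N) through the last second (all of step 2 and contact force between dark_half and jig above 5 N and contact force between any of the fingers, the arm and dark_half above 2 N and linear speed of dark_half below 0.02 m/s); the arm keeps its last pose, push and grip.
It fails at once if the pale half-block is shifted more than 30 mm (distance of light_half_mid from where it was at the start of the episode above 0.03 m).
It fails at once if the spring clamp is shifted more than 30 mm (distance of spring_clamp from where it was at the start of the episode above 0.03 m).
It fails at once if the cork block is shifted more than 30 mm (distance of cork_block from where it was at the start of the episode above 0.03 m).
It fails at once if the masking tape is shifted more than 30 mm (distance of masking_tape from where it was at the start of the episode above 0.03 m).
It fails at once if the glue bottle is shifted more than 30 mm (distance of glue_bottle from where it was at the start of the episode above 0.03 m).
It also fails if it takes over 42 s, if anything falls off the work surface, if the arm or the gripper's body presses on something with over 40 N, if the wrist force passes 120 N, or if a joint passes its speed limit or range.

## Working session

There is one attempt and no reset: what is moved stays moved. The work goes in short steps, Python scripts to look and compute and a shell command to move; the robot and the scene stay as the last step left them, time stands still between calls to the robot, and variables do not carry over. Pictures are saved under pics/ and viewed, at most 10 in all, crops included, and the job is handed in when it is done.

```bash
mkdir -p pics; cat > h.py <<'E'
import numpy as np, cv2
from workcell import telemetry, grab_frame, calibration, bot, outline_of, landmark_of
def K(n):
    c=calibration(n); f=192/np.tan(np.radians(c['fovy'])/2); return f,c['cx'],c['cy'],np.array(c['pose'])
def ray(n,xy):
    f,cx,cy,T=K(n); d=T[:3,:3]@np.array([(xy[0]-cx)/f,(xy[1]-cy)/f,1]); return T[:3,3],d/np.linalg.norm(d)
def onz(n,xy,z):
    o,d=ray(n,xy); return o+d*(z-o[2])/d[2]
def tri(rays):
    A=sum(np.eye(3)-np.outer(d,d) for o,d in rays); b=sum((np.eye(3)-np.outer(d,d))@o for o,d in rays); return np.linalg.solve(A,b)
def save(n,name):
    im=grab_frame(n); cv2.imwrite(f'pics/{name}.png',im[:,:,::-1]); return im
E
cat > a.py <<'E'
from h import *
np.set_printoptions(precision=3,suppress=True)
for c in ['scene','top','wrist']:
    im=save(c,'a_'+c)
    print(c,K(c)[3][:3,3])
    for l,z in [('dark_half_mid',.018),('light_half_mid',.018),('seat',.066),('jig',0),('spring_clamp',0),('glue_bottle',0),('masking_tape',0),('cork_block',0)]:
        for r in landmark_of(l,c): 
            if r['score']>.15: print(l,round(r['score'],2),np.round(r['xy'],1),onz(c,r['xy'],z))
a=cv2.imread('pics/a_scene.png');b=cv2.imread('pics/a_top.png')
s=telemetry.observe();print({k:np.round(v,3) for k,v in s.items()})
E
python3 a.py
```

```text
scene [0.202 0.719 0.722]
dark_half_mid 0.68 [284.  233.9] [0.471 0.091 0.018]
light_half_mid 0.9 [222.  270.1] [0.55  0.273 0.018]
seat 0.88 [289.8 178.9] [ 0.536 -0.078  0.066]
seat 0.74 [321.3 149.9] [ 0.511 -0.271  0.066]
jig 0.84 [317.7 160.4] [ 0.529 -0.301  0.   ]
jig 0.75 [292.7 190.5] [ 0.536 -0.108  0.   ]
jig 0.29 [286.3 234.2] [0.472 0.073 0.   ]
spring_clamp 0.91 [230.2 182.9] [ 0.729 -0.046  0.   ]
spring_clamp 0.5 [286.9 240.3] [0.461 0.093 0.   ]
glue_bottle 0.74 [257.4 165. ] [ 0.7   -0.176  0.   ]
masking_tape 0.71 [168.8 247.7] [0.722 0.267 0.   ]
cork_block 0.75 [203.  219.3] [0.706 0.135 0.   ]
top [0.42  0.028 1.159]
dark_half_mid 0.86 [246.8 244.5] [0.457 0.094 0.018]
seat 0.76 [329.5 210.1] [ 0.533 -0.096  0.066]
seat 0.75 [411.7 215.7] [ 0.519 -0.281  0.066]
jig 0.82 [406. 218.] [ 0.519 -0.286  0.   ]
jig 0.71 [328.8 206.5] [ 0.548 -0.102  0.   ]
spring_clamp 0.59 [302.9 136. ] [ 0.724 -0.043  0.   ]
glue_bottle 0.87 [361.  141.5] [ 0.708 -0.185  0.   ]
masking_tape 0.77 [179.8 138.1] [0.721 0.263 0.   ]
cork_block 0.74 [238.  140.3] [0.714 0.118 0.   ]
wrist [ 0.23  -0.584  0.374]
{'clock': np.float64(1.35), 'qpos': array([ 1.238,  0.521, -0.036,  1.599,  0.021,  1.021, -0.113]), 'qd': array([-0.   , -0.001,  0.   , -0.001,  0.   ,  0.001,  0.   ]), 'joint_efforts': array([ -0.   , -92.686,   1.978, -37.026,   0.018,   0.002,  -0.   ]), 'position': array([ 0.162, -0.604,  0.231]), 'tool_rot': array([-3.142,  0.   ,  0.263]), 'force': array([0.379, 0.799, 0.676]), 'moment': array([ 0.021, -0.028, -0.05 ]), 'finger_force': np.float64(0.0), 'grip_width': np.float64(0.085)}
```

```bash
python3 -c "
import cv2
b=cv2.imread('pics/a_top.png');b=b[90:300,130:470];cv2.imwrite('pics/v1.png',cv2.resize(b,None,fx=2.3,fy=2.3,interpolation=2))"
```

```text
(no output)
```

View pics/v1.png

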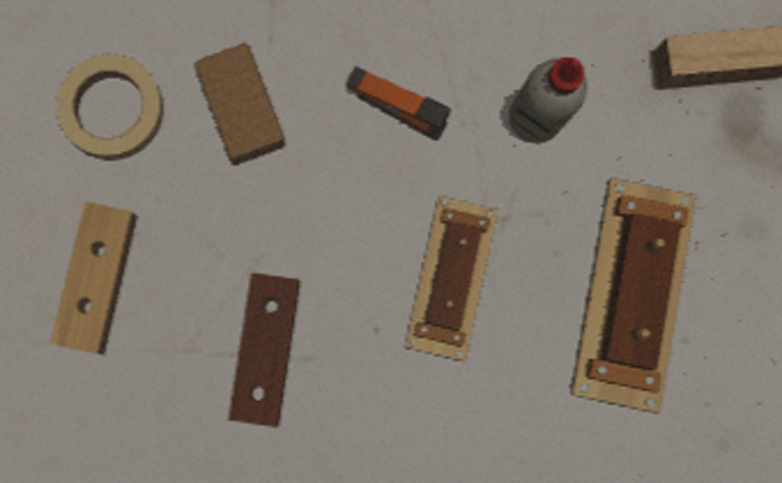

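View pics/a_scene.png

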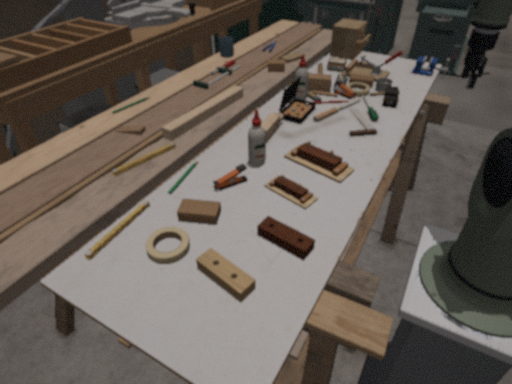

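The top view shows the dark half with its holes at about (248,223) and (242,261), and the larger jig with its dowels at about (416,196) and (409,235). The smaller jig near (329,210) is the look-alike. I'll move over the large jig first.

```bash
python3 -m inch '[[0.0365,-0.0248,-0.002,0,0,0,0],[0.0365,-0.0248,-0.002,0,0,0,0],[0.0365,-0.0248,-0.002,0,0,0,0],[0.0365,-0.0248,-0.002,0,0,0,0],[0.0365,-0.0248,-0.002,0,0,0,0]]' 40; python3 -m inch '[[0.0365,-0.0248,-0.002,0,0,0,0],[0.0365,-0.0248,-0.002,0,0,0,0],[0.0365,-0.0248,-0.002,0,0,0,0],[0.0365,-0.0248,-0.002,0,0,0,0],[0.0365,-0.0248,-0.002,0,0,0,0]]';python3 -m inch '[[0,0,0,0,0,0.14,0],[0,0,0,0,0,0.14,0],[0,0,0,0,0,0.14,0],[0,0,0,0,0,0,0]]'
cat > b.py <<'E'
from h import *
import sys
np.set_printoptions(precision=4,suppress=True)
l,z,n=sys.argv[1],float(sys.argv[2]),sys.argv[3]
save('wrist',n)
print(telemetry.observe()['position'],telemetry.observe()['tool_rot'])
print(K('wrist')[3])
for r in landmark_of(l,'wrist'): print(r['score'],r['xy'],onz('wrist',r['xy'],z))
np.savez('pics/'+n,*K('wrist'))
E
python3 b.py seat 0.066 j1
```

```text
clock: 1.85
position: [0.3073, -0.435, 0.2415]
tool_rot: [3.141, -0.0, 0.263]
force: [1.7, -0.7, -0.3]
grip_width: 0.0853
finger_force: 0.0
clock: 2.35
position: [0.4514, -0.2678, 0.2516]
tool_rot: [3.141, -0.0, 0.263]
force: [0.6, -1.1, 0.2]
grip_width: 0.0853
finger_force: 0.0
clock: 2.75
position: [0.4505, -0.2691, 0.2514]
tool_rot: [3.141, -0.0, -0.16]
force: [0.9, 0.0, 0.1]
grip_width: 0.0854
finger_force: 0.0
[ 0.4505 -0.2691  0.2513] [ 3.1414 -0.     -0.154 ]
[[-0.1533 -0.9497 -0.2731  0.5198]
 [-0.9882  0.147   0.0435 -0.2786]
 [-0.0012  0.2766 -0.961   0.3939]
 [ 0.      0.      0.      1.    ]]
0.75 [249.0, 116.3] [ 0.5201 -0.2788  0.066 ]
0.68 [103.4, 128.1] [ 0.5332 -0.1045  0.066 ]
```

View pics/j1.png

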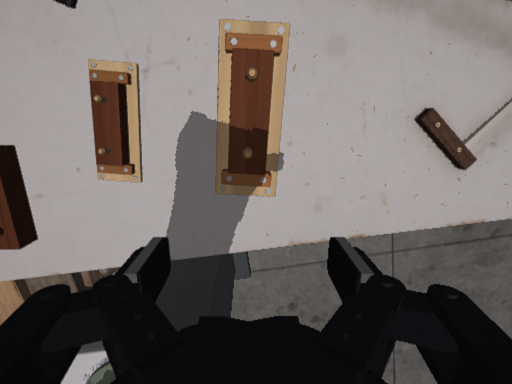

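The wrist picture shows the large jig centred at about (250,112), with dowel tips at (252,73) and (247,154). The small jig is on its left. I'll take a second view from 0.1 m further left, on the way to the block.

```bash
python3 -m inch '[[-0.0077,-0.0494,0,0,0,0,0],[-0.0077,-0.0494,0,0,0,0,0],[0,0,0,0,0,0,0],[0,0,0,0,0,0,0]]'
python3 b.py seat 0.066 j2
python3 - <<'E'
import cv2,numpy as np
a=cv2.imread('pics/j1.png')[20:200,200:300];b=cv2.imread('pics/j2.png')[20:200,250:400]
cv2.imwrite('pics/v2.png',cv2.resize(np.hstack([a,b]),None,fx=3,fy=3,interpolation=2))
E
```

```text
clock: 3.25
position: [0.4508, -0.1686, 0.2516]
tool_rot: [3.141, -0.001, -0.152]
force: [-0.8, -0.3, 0.5]
grip_width: 0.0855
finger_force: 0.0
[ 0.4507 -0.1696  0.2515] [ 3.1413 -0.0004 -0.1545]
[[-0.1537 -0.9497 -0.2728  0.52  ]
 [-0.9881  0.1475  0.0435 -0.1791]
 [-0.0011  0.2763 -0.9611  0.3941]
 [ 0.      0.      0.      1.    ]]
0.94 [181.5, 116.1] [ 0.5329 -0.1012  0.066 ]
0.88 [332.9, 104.4] [ 0.5182 -0.279   0.066 ]
```

View pics/v2.png

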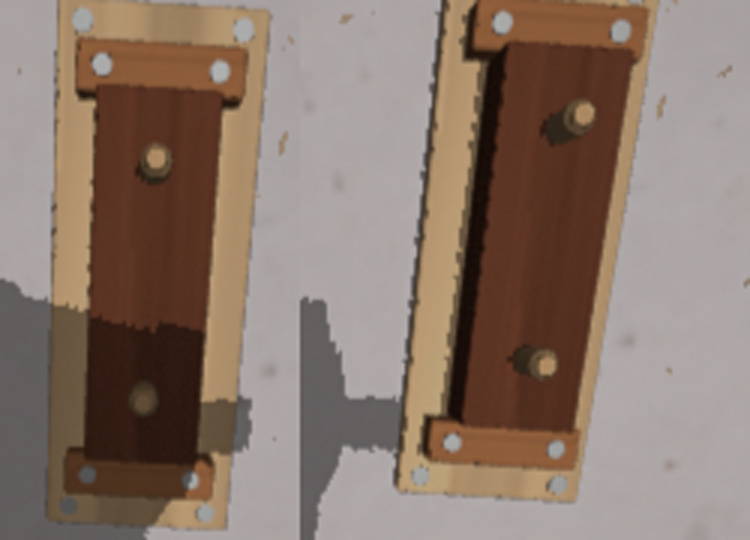

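Both crops show the dowel tips clearly: (251.7,72.7) and (248.3,152.3) in j1, (344,58) and (331,140.7) in j2. I'll triangulate them and then go to the block.

```bash
cat > t.py <<'E'
import numpy as np
def tri2(n1,p1,n2,p2):
    R=[]
    for n,p in((n1,p1),(n2,p2)):
        z=np.load(f'pics/{n}.npz'); f,cx,cy,T=[z[f'arr_{i}'] for i in range(4)]
        d=T[:3,:3]@np.array([(p[0]-cx)/f,(p[1]-cy)/f,1]);R.append((T[:3,3],d/np.linalg.norm(d)))
    from h import tri
    return tri(R)
def pair(n1,n2,P):
    q=[tri2(n1,a,n2,b) for a,b in P]; d=q[0]-q[1]
    print(q,'mid',(q[0]+q[1])/2,'len',np.linalg.norm(d),'yaw',np.arctan2(d[1],d[0]))
E
python3 -c "
from t import *
pair('j1','j2',[((251.7,72.7),(344,58)),((248.3,152.3),(331,140.7))])"
python3 -m inch '[[-0.045,-0.021,0,0,0,0,0],[0,-0.05,0,0,0,0,0],[0,-0.05,0,0,0,0,0],[0,-0.05,0,0,0,0,0],[0,-0.05,0,0,0,0,0]]';python3 -m inch '[[0,0,0,0,0,0,0],[0,0,0,0,0,0,0]]'
python3 b.py dark_half_mid 0.018 d1
python3 -m inch '[[0.02,0,0.04,0,0,0,0],[0.02,-0.03,0.04,0,0,0,0],[0,-0.03,0.01,0,0,0,0],[0,0,0,0,0,0,0],[0,0,0,0,0,0,0]]'
python3 b.py dark_half_mid 0.018 d2
python3 -c "
import cv2,numpy as np
cv2.imwrite('pics/v3.png',np.vstack([cv2.imread('pics/d1.png')[:270],cv2.imread('pics/d2.png')[:270]]))"
```

```text
[array([ 0.56357507, -0.28847613,  0.08354467]), array([ 0.47844274, -0.27170135,  0.07328746])] mid [ 0.5210089  -0.28008874  0.07841607] len 0.08737343822627389 yaw -0.19455121955065388
clock: 3.85
position: [0.4412, 0.0569, 0.2515]
tool_rot: [-3.142, -0.001, -0.158]
force: [0.9, -0.5, 0.4]
grip_width: 0.0858
finger_force: 0.0
clock: 4.05
position: [0.4411, 0.0559, 0.2511]
tool_rot: [3.141, 0.0, -0.156]
force: [1.3, -0.7, -0.1]
grip_width: 0.0852
finger_force: 0.0
[0.441  0.0549 0.2511] [ 3.1411  0.0004 -0.1577]
[[-0.1569 -0.949  -0.2735  0.5103]
 [-0.9876  0.1505  0.0443  0.0452]
 [-0.0009  0.277  -0.9609  0.3936]
 [ 0.      0.      0.      1.    ]]
0.84 [215.9, 156.5] [0.464 0.099 0.018]
clock: 4.65
position: [0.4879, 0.106, 0.1639]
tool_rot: [3.141, 0.001, -0.158]
force: [0.4, -0.7, 0.2]
grip_width: 0.0853
finger_force: 0.0
[0.4881 0.1056 0.1643] [ 3.141  -0.0001 -0.1588]
[[-0.1581 -0.9489 -0.273   0.5574]
 [-0.9874  0.1517  0.0444  0.0958]
 [-0.0007  0.2766 -0.961   0.3069]
 [ 0.      0.      0.      1.    ]]
0.86 [256.6, 202.6] [0.463  0.1017 0.018 ]
```

View pics/v3.png

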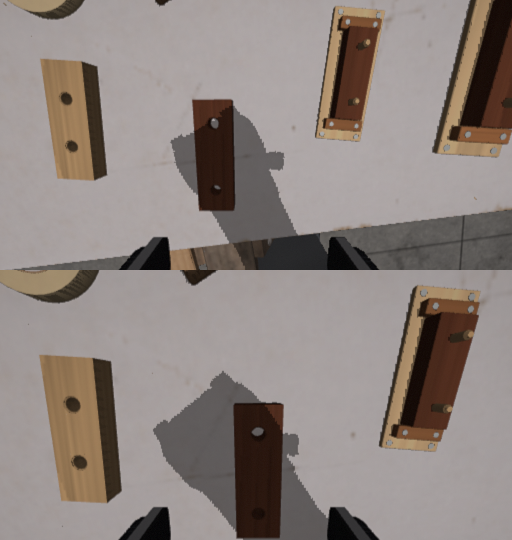

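The picture shows both views of the dark block: holes at (214,123) and (216,189) in d1, and (258,163) and (258,244) in d2.

```bash
python3 - <<'E'
from t import *
import numpy as np
np.set_printoptions(precision=4,suppress=True)
def oz(n,p,zz):
    z=np.load(f'pics/{n}.npz'); f,cx,cy,T=[z[f'arr_{i}'] for i in range(4)]
    d=T[:3,:3]@np.array([(p[0]-cx)/f,(p[1]-cy)/f,1]); return T[:3,3]+d*(zz-T[2,3])/d[2]
def show(t,n,a,b,z):
    p,q=oz(n,a,z),oz(n,b,z); d=p-q; print(t,(p+q)/2,np.linalg.norm(d),np.arctan2(d[1],d[0]))
pair('d1','d2',[((214,123),(258,163)),((216,189),(258,244))])
pair('d1','d2',[((213,100),(258.5,134)),((216.5,210),(258,268))])
show('holes d1','d1',(214,123),(216,189),.036)
show('holes d2','d2',(258,163),(258,244),.036)
show('ends d1','d1',(213,100),(216.5,210),.036)
show('jig j1','j1',(251.7,72.7),(248.3,152.3),.076)
show('jig j2','j2',(344,58),(331,140.7),.076)
# sides of the fixed half's top face, left/right edges at z=.048
c1=lambda x,y:(200+x/3,20+y/3); c2=lambda x,y:(250+(x-300)/3,20+y/3)
show('L1','j1',c1(98,90),c1(87,455),.048);show('R1','j1',c1(222,95),c1(198,460),.048)
show('L2','j2',c2(508,45),c2(462,425),.048);show('R2','j2',c2(632,52),c2(575,432),.048)
E
```

```text
[array([0.5089, 0.0928, 0.0218]), array([0.4211, 0.106 , 0.0361])] mid [0.465  0.0994 0.0289] len 0.0898415255098014 yaw -0.14899139736807035
[array([0.5385, 0.0882, 0.0194]), array([0.3908, 0.1109, 0.0361])] mid [0.4647 0.0996 0.0277] len 0.15029617892974492 yaw -0.15225482780123115
holes d1 [0.4655 0.0977 0.036 ] 0.08879292884170054 -0.16322092684042658
holes d2 [0.4656 0.1003 0.036 ] 0.09144120219220475 -0.1491981667375078
ends d1 [0.4642 0.0982 0.036 ] 0.14798942352982256 -0.16193303592707703
jig j1 [ 0.5223 -0.2802  0.076 ] 0.08722819311796813 -0.1955733067880932
jig j2 [ 0.5211 -0.281   0.076 ] 0.08845057913078944 -0.2298708775254379
L1 [ 0.5257 -0.2567  0.048 ] 0.1449484533804297 -0.2023704172719928
R1 [ 0.5163 -0.3045  0.048 ] 0.14538051581572484 -0.19887437359364865
L2 [ 0.5247 -0.2582  0.048 ] 0.1473372954570288 -0.2186101150916945
R2 [ 0.5145 -0.3059  0.048 ] 0.14790361126360632 -0.20796251595181628
```

```bash
python3 -m inch '[[-0.0215,0.0101,0.04,0,0,0,0],[0,0,0.045,0,0,0,0],[0,0,0.045,0,0,0,0],[0,0,0.02,0,0,0,0],[0,0,0.01,0,0,0,0]]' 60; python3 -m inch '[[0,0,0,0,0,0,1],[0,0,0,0,0,0,1],[0,0,0,0,0,0,1],[0,0,0,0,0,0,1],[0,0,0,0,0,0,1]]' 60;python3 -m inch '[[0,0,0,0,0,0,1],[0,0,0,0,0,0,1],[0,0,0,0,0,0,1]]'
```

```text
clock: 5.25
position: [0.4647, 0.0992, 0.003]
tool_rot: [3.14, 0.001, -0.159]
force: [0.6, -0.2, 0.9]
grip_width: 0.0853
finger_force: 0.0
clock: 5.75
position: [0.4661, 0.1004, 0.0058]
tool_rot: [-3.141, -0.002, -0.158]
force: [-1.9, -1.1, 8.5]
grip_width: 0.0493
finger_force: 62.1
clock: 6.05
position: [0.4661, 0.1004, 0.0058]
tool_rot: [-3.141, -0.002, -0.158]
force: [-1.6, -1.0, 9.7]
grip_width: 0.049
finger_force: 62.1
```

```bash
python3 -m inch '[[0,0,-0.015,0,0,0,1],[0,0,-0.035,0,0,0,1],[0,0,-0.045,0,0,0,1],[0,0,-0.045,0,0,0,1],[0,0,0,0,0,0,1]]' 100; python3 -m inch '[[0,0,0,0,0,0.047,1],[0,0,0,0,0,0,1]]'; python3 b.py dark_half_mid 0.12 g1
```

```text
clock: 6.55
position: [0.4678, 0.101, 0.1502]
tool_rot: [-3.138, -0.009, -0.158]
force: [-0.2, 0.1, -2.7]
grip_width: 0.0488
finger_force: 105.2
clock: 6.75
position: [0.4653, 0.1003, 0.1451]
tool_rot: [-3.141, -0.002, -0.206]
force: [-0.2, 0.1, -3.2]
grip_width: 0.0486
finger_force: 105.2
[0.4652 0.1004 0.1447] [-3.1414 -0.0009 -0.2037]
[[-0.2021 -0.9414 -0.2699  0.5338]
 [-0.9794  0.1939  0.0572  0.0874]
 [-0.0015  0.2758 -0.9612  0.2874]
 [ 0.      0.      0.      1.    ]]
0.83 [250.9, 253.1] [0.4439 0.1045 0.12  ]
```

View pics/g1.png

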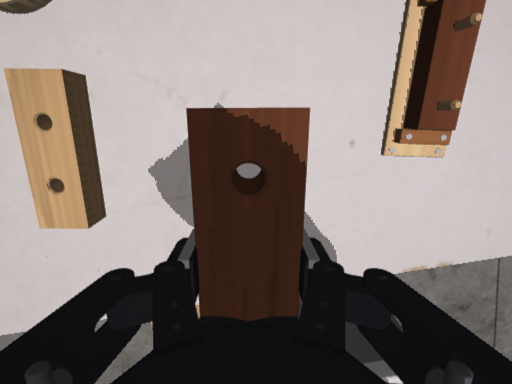

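The block is held level and square. Its front edge runs from (187,108) to (309,107), with the front hole at (248,177). I'll work out its offset in the tool frame.

```bash
python3 - <<'E'
import numpy as np
z=np.load('pics/g1.npz'); f,cx,cy,T=[z[f'arr_{i}'] for i in range(4)]
y=-0.2037; tx=np.array([np.cos(y),np.sin(y)]); ty=np.array([np.sin(y),-np.cos(y)]); t=np.array([.4652,.1004])
for zz in(.173,.175):
  for n,p in dict(edge=(248,107.5),L=(187,108),R=(309,107),hole=(248.3,177),bL=(200,315),bR=(300,316)).items():
    d=T[:3,:3]@np.array([(p[0]-cx)/f,(p[1]-cy)/f,1]); w=(T[:3,3]+d*(zz-T[2,3])/d[2])[:2]-t; print(zz,n,np.round([w@tx,w@ty],4))
E
```

```text
0.173 edge [ 0.0733 -0.0016]
0.173 L [ 0.0731 -0.0265]
0.173 R [0.0735 0.0232]
0.173 hole [ 0.0444 -0.0015]
0.173 bL [-0.028  -0.0262]
0.173 bR [-0.0286  0.0251]
0.175 edge [ 0.0733 -0.0016]
0.175 L [ 0.0731 -0.0261]
0.175 R [0.0735 0.0228]
0.175 hole [ 0.0448 -0.0015]
0.175 bL [-0.0263 -0.0258]
0.175 bR [-0.0268  0.0246]
```

```bash
python3 -m inch '[[0.0148,0.0404,0,0,0,0,1],[0.0148,0.0404,0,0,0,0,1],[0.0148,0.0404,0,0,0,0,1],[0.0148,0.0404,0,0,0,0,1],[0.0148,0.0404,0,0,0,0,1]]' ; python3 -m inch '[[0.0148,0.0404,0,0,0,0,1],[0.0148,0.0404,0,0,0,0,1],[0.0148,0.0404,0,0,0,0,1],[0.015,0.0404,0,0,0,0,1],[0,0,0,0,0,0,1]]';python3 -m inch '[[0,0,0.02,0,0,0,1],[0,0,0.015,0,0,0,1],[0,0,0,0,0,0,1]]'; python3 b.py seat 0.066 k1; python3 -c "
import cv2;a=cv2.imread('pics/k1.png')[:330,120:400];cv2.imwrite('pics/v4.png',cv2.resize(a,None,fx=1.8,fy=1.8))"
```

```text
clock: 7.35
position: [0.4965, -0.114, 0.144]
tool_rot: [-3.142, 0.0, -0.203]
force: [1.0, 0.1, -2.5]
grip_width: 0.0485
finger_force: 104.8
clock: 7.85
position: [0.5211, -0.2887, 0.1435]
tool_rot: [3.139, 0.0, -0.21]
force: [-0.4, 1.1, -1.7]
grip_width: 0.0485
finger_force: 104.8
clock: 8.15
position: [0.5208, -0.2817, 0.1069]
tool_rot: [-3.141, 0.004, -0.203]
force: [-0.6, 0.5, -1.4]
grip_width: 0.0484
finger_force: 104.8
[ 0.5215 -0.2819  0.1082] [-3.1409  0.0022 -0.2032]
[[-0.2017 -0.9407 -0.2727  0.5905]
 [-0.9794  0.1932  0.0581 -0.295 ]
 [-0.002   0.2789 -0.9603  0.2506]
 [ 0.      0.      0.      1.    ]]
0.96 [25.5, 231.8] [ 0.5426 -0.1124  0.066 ]
```

View pics/v4.png

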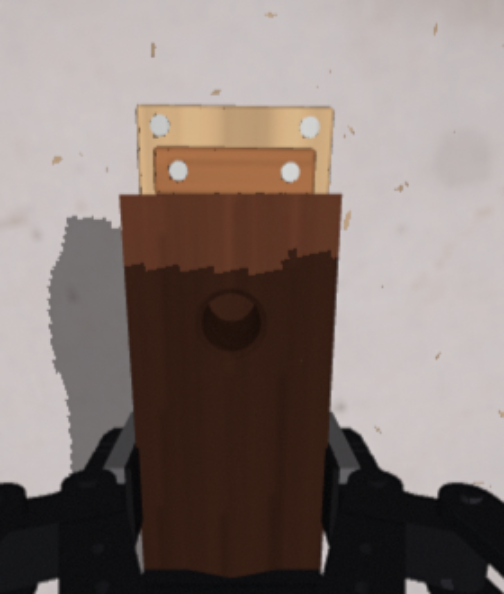

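The block is over the jig. In the crop, the plate's far edge runs from (138,105) to (333,107) and the block's far edge from (120,195) to (341,195). I'll check the alignment of the two.

```bash
python3 - <<'E'
import numpy as np
z=np.load('pics/k1.npz'); f,cx,cy,T=[z[f'arr_{i}'] for i in range(4)]
y=-0.2032; tx=np.array([np.cos(y),np.sin(y)]); ty=np.array([np.sin(y),-np.cos(y)]); t=np.array([.5215,-.2819])
for n,p,zz in [('plateL',(138,105),.012),('plateR',(333,107),.012),('cleatL',(155,148),.03),('cleatR',(315,149),.03),('screwL',(178,171),.03),('screwR',(290,172),.03),('blkL',(120,195),.138),('blkR',(341,195),.138),('hole',(231,321),.138)]:
    p=(120+p[0]/1.8,p[1]/1.8)
    d=T[:3,:3]@np.array([(p[0]-cx)/f,(p[1]-cy)/f,1]); w=(T[:3,3]+d*(zz-T[2,3])/d[2])[:2]-t; print(n,np.round([w@tx,w@ty],4))
E
```

```text
plateL [ 0.1161 -0.0437]
plateR [0.1152 0.0448]
cleatL [ 0.0959 -0.0341]
cleatR [0.0955 0.0346]
screwL [ 0.0866 -0.0245]
screwR [0.0862 0.0242]
blkL [ 0.0737 -0.0263]
blkR [0.0737 0.0236]
hole [ 0.0445 -0.0013]
```

```bash
python3 -m inch '[[0.0012,0.0012,0.01,0,0,0,1],[0,0,0.01,0,0,0,1],[0,0,0.006,0,0,0,1],[0,0,0.005,0,0,0,1],[0,0,0,0,0,0,1]]' 110
```

```text
clock: 8.75
position: [0.5227, -0.2835, 0.0774]
tool_rot: [-3.141, 0.001, -0.204]
force: [-0.5, 1.2, -1.8]
grip_width: 0.0481
finger_force: 114.5
```

```bash
python3 -m inch '[[0,0,0.006,0,0,0,1],[0,0,0.006,0,0,0,1],[0,0,0,0,0,0,1]]';python3 -m inch '[[0,0,0.005,0,0,0,1],[0,0,0.003,0,0,0,1],[0,0,0,0,0,0,1]]'
```

```text
clock: 9.05
position: [0.5228, -0.2829, 0.0655]
tool_rot: [-3.14, 0.001, -0.204]
force: [-1.0, 5.4, -6.2]
grip_width: 0.0484
finger_force: 114.0
clock: 9.35
position: [0.5229, -0.2828, 0.0578]
tool_rot: [-3.14, 0.001, -0.204]
force: [-0.0, 6.0, -3.6]
grip_width: 0.0484
finger_force: 114.4
```

```bash
python3 -m inch '[[0,-0.001,0.002,0,0,0,1],[0,0,0.002,0,0,0,1],[0,0,0.001,0,0,0,1],[0,0,0,0,0,0,1]]';python3 -m inch '[[0,0,0.002,0,0,0,1],[0,0,0.001,0,0,0,1],[0,0,0,0,0,0,1],[0,0,0,0,0,0,1]]'
```

```text
clock: 9.75
position: [0.5232, -0.2827, 0.054]
tool_rot: [-3.141, -0.0, -0.204]
force: [-6.2, 7.7, 17.3]
grip_width: 0.0485
finger_force: 117.1
clock: 10.15
position: [0.5233, -0.2827, 0.0539]
tool_rot: [3.141, -0.001, -0.204]
force: [-26.4, 17.4, 75.3]
grip_width: 0.0483
finger_force: 124.4
```

```bash
python3 -m inch '[[-0.0003,-0.0003,-0.002,0,0,0,1],[0,0,0,0,0,0,1],[0,0,0,0,0,0,1],[0,0,0,0,0,0,1]]';python3 -m inch '[[0,0,0,0,0,0,1],[0,0,0,0,0,0,1],[0,0,0,0,0,0,1],[0,0,0,0,0,0,1],[0,0,0,0,0,0,1]]'; python3 - <<'E'
from h import *
save('scene','end'); save('wrist','endw')
a=cv2.imread('pics/end.png')[110:210,260:380];b=cv2.imread('pics/endw.png')[:330]
cv2.imwrite('pics/v5.png',np.hstack([cv2.resize(a,(396,330),interpolation=2),b[:,110:400]]))
E
```

```text
clock: 10.55
position: [0.5233, -0.2826, 0.054]
tool_rot: [3.141, -0.001, -0.204]
force: [-11.7, 8.0, 34.0]
grip_width: 0.0484
finger_force: 119.3
clock: 11.05
position: [0.5233, -0.2827, 0.054]
tool_rot: [3.141, -0.001, -0.204]
force: [-11.5, 7.3, 34.2]
grip_width: 0.0486
finger_force: 119.3
```

View pics/v5.png

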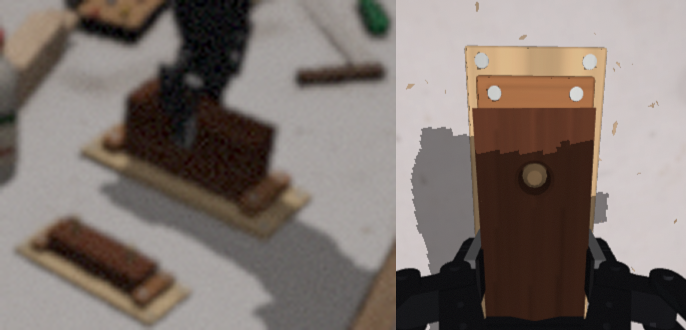

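In the pictures the block sits flush on the fixed half, and the dowel shows centred in the front hole at about (535,176). The press holds steady at 34 N.

```bash
python3 -c "
from workcell import bot; print(bot.job_done())"
```

```text
the job is handed in; nothing more can be done
None
```

The dark half-block is fully home on both dowels of the larger jig, and I handed the job in with the gripper still pressing it down at about 34 N; the judge's result was not shown.

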